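# Torque the cap of a digestion vessel with a breaking torque wrench

### The job

Close the clamped digestion vessel: take the torque wrench from its mat, put its ring fully down over the hex of the vessel's cap without ramming it, and tighten clockwise (seen from above) until the wrench's breakaway joint clearly gives, then stop at once, well before it is bent to its end stop. Ease off so that the joint springs straight and the ring is free, lift the wrench off without forcing it, and lay it gently and flat back on its mat; leave the other things on the bench alone.

Things in the scene. Friction and masses are not known exactly. Their poses are not given: they have to be found in the camera images.
- station: Aluminium bench block screwed to the bench, clamping the steel digestion vessel (62 to 77 mm across) upright: foot 130 x 110 x 12 mm, body 94 mm square to z = 60 mm. Origin at the centre of its underside. The cap on the vessel turns clockwise from above against 0.35 N m of drag, then comes up hard after a further 0.25 to 1.0 rad: where differs each time and shows only by feel.
- cap: Steel screw cap on the vessel. Origin on its axis at the shoulder where the ring comes to rest, 116 mm above the bench; z up. Hex above: 46 mm across flats, 18 mm high, top 4 mm bevelled; flats face its own x axis and every 60 deg from it; a small plug stands 9 mm above the hex. Below: knurled shoulder 73 mm across, 16 mm high.
- wrench: Ring head of the loose torque wrench (240 mm from ring axis to handle end, 0.28 to 0.42 kg). Origin at the ring's centre on its flat underside, z up; the handle runs along -x. Ring 26 mm high, 67 to 77 mm across; through hex hole 49 mm across flats, flats facing the head's x axis and every 60 deg. Breakaway pivot, a vertical pin, at x = -50 mm. Lies flat on ring and end collar.
- wrench_handle (a joint): Breakaway joint of the wrench, rad: 0 straight (preloaded spring), growing as the handle bends clockwise from above. Gives at 1.0 N m about the pivot: 12 N sideways at the grip point (8 to 20 N in a firm grip led round the cap, as the handle then swings about the pivot); springs back when eased. A clear give is 0.08 or more; past 0.24 the cap is over-torqued; end stop at 0.40.
- wrench_grip (a point): Point on the handle's middle line in the black grip, 135 mm from the ring's axis, 19 mm above the ring's underside; axes are the handle's (x towards the ring, z up). The grip is 26 mm wide and 26 mm high and runs from 98 to 216 mm from the ring's axis; then an end collar 38 mm across.
- mat: Black rubber mat fixed to the bench, 320 x 130 x 3 mm; origin at the centre of its underside, x along its length, z up. The wrench lies on it at the start, ring towards the mat's +x end, and goes back there.
- well_tray: Bystander: white tray with yellow wells, 130 x 80 x 11 mm, on the bench; origin at the centre of its underside, x along its length.
- sample_bottle: Bystander: sample bottle, 54 mm across, 95 mm high; origin at the centre of its underside.
- spare_cap: Bystander: a loose spare cap like the vessel's (73 mm across, 43 mm high) standing on the bench; origin at the centre of its underside.

How it is judged:
By the outcome, as a careful person would: the job done as asked, in the order asked, and still so for the second after the job is handed in, with the robot touching nothing.
It also fails if it takes over 67 s, if anything falls off the work surface, if the arm or the gripper's body presses on something with over 40 N, if the wrist force passes 120 N, or if a joint passes its speed limit or range.

### The arm

A 6-joint arm with a two-finger parallel gripper is mounted at the origin on the work surface. World frame = base frame: x ahead of the robot, y to its left, z up, the work surface at z = 0. Lengths are in mm, angles in rad, forces in N, time in s.
With the tool pointing down it reaches from about 275 to 750 mm from the base axis. Payload 10.2 kg.
Tool frame: the origin (TCP) lies at the very end of the fingers, on their centre line; the grasp point (between the pads) lies 19 mm behind it; z points along the fingers, y is the line along which they close (so a half turn about z gives the same grasp; the last joint's range is limited). The gripper opens to 85 mm and grips with 20 to 120 N. Pads are 22 mm wide; open, the fingers measure 114 mm over their backs; the gripper's body (76 mm by 85 mm) begins 54 mm behind the grasp point. The pads swing forward as they close: fully open they stand 13 mm farther back than shut.
Start: joints at [-1.397, 0.313, 1.498, -0, 1.331, -0.223], TCP at [202.884, -484.22, 195.594] pointing down, gripper open.
Joint ranges: [-2.94, 2.94], [-0.97, 2.17], [0.19, 2.56], [-1.23, 4.37], [0.02, 3.11], [-2.88, 2.88]. Speed limits (rad/s): [2.39, 2.39, 3.01, 3.14, 3.14, 3.14].

### API

Orientations are given as a unit quaternion [w, x, y, z].
In Python, from rig import * gives the robot as it stands. The module is installed in compiled form; this text tells all that it offers.
- The arm moves only by the shell command python3 -m crank 'ROWS' [FORCE]. ROWS is JSON, a list that holds one entry, the list of rows, each a list of 7 numbers: the shift along the tool's x, y, z in units of 25 mm (1.0 is 25 mm), then the turn, a rotation vector about the tool's x, y, z in units of 8 degrees (1.0 is 8 degrees), then the finger opening in mm, from 0 to 85.4. A call has exactly 8 rows; each row shifts and turns the commanded pose from where the row before left it, along the tool's axes as they then stand; what a row does not reach is not made up. A row lasts 1/10 s, in which the tool goes at most 50 mm and 8.59 degrees, less where a joint would pass 70% of its speed; a pose out of reach is approached as far as the arm can. A call is refused whole if a number of a shift passes 1 or a number of a turn 1, either way. A call with a gripper value outside its range is refused whole. The fingers move at their own pace and stop on an object; FORCE is the grip in N (left out, the last holds). Time passes only in rows, so rows that do not move let the fingers close, or fill a call up. It gives the time, the measured TCP pose, the force, the opening and the grip force at its end, in the units of the state.
- sense(): the state, without advancing time (a new reading comes with each control period).
- capture(name): name is "scene" or "top"; returns the picture (480x640x3 uint8, blue, green, red); there is no depth.
- camera_model(name): a dict with "fx", "fy", "cx", "cy" (pixels), "world_from_camera" (4x4, takes a point from camera to world coordinates). Camera axes: x right, y up, looking along -z (the intrinsics and any distortion apply to the point x, -y, -z); pixel columns grow to the right and rows downward; lengths in mm; the calibration is good to about 2 mm. A picture is of the moment at which its call begins. camera_model takes no time and is no camera call.
- finish_job(): hands the job in; it is judged then, once.
The state is a dict: "time_s": time; "joints": joint angles; "dq": joint speeds; "tau": joint torques, N m; "eef_pos": TCP position; "ee_rot": TCP orientation; "force": force on the tool from outside, world axes, zero at the start; "wrist_torque": the same for the moment, N m; "grip_width": opening from 0.0 (shut) to 1.0 (fully open); "grip_force": force on a finger pad.
Only numpy, scipy, OpenCV 4.12 (cv2) and the standard library are available. Lean on these libraries where they do the work, as an engineer would, in place of code of your own. Each camera call takes 0.05 s, during which the arm holds its last target. There are 200 camera calls.

## Working session

There is one attempt and no reset: what is moved stays moved. The work goes in short steps, Python scripts to look and compute and a shell command to move; the robot and the scene stay as the last step left them, time stands still between calls to the robot, and variables do not carry over. Pictures are saved under pics/ and viewed, at most 10 in all, crops included, and the job is handed in when it is done.

```bash
mkdir -p pics; python3 - <<'E'
from rig import *
import cv2,numpy as np
for n in("scene","top"):
    cv2.imwrite(f"pics/{n}0.png",capture(n)); m=camera_model(n); print(n,{k:np.round(v,3).tolist() for k,v in m.items()})
s=sense(); print({k:np.round(v,3).tolist() for k,v in s.items()})
E
```

```text
scene {'fx': 452.962, 'fy': 452.962, 'cx': 315.725, 'cy': 243.873, 'world_from_camera': [[-0.694, -0.416, 0.588, 1019.279], [0.72, -0.39, 0.575, 379.384], [-0.01, 0.822, 0.57, 481.222], [0.0, 0.0, 0.0, 1.0]]}
top {'fx': 525.995, 'fy': 525.995, 'cx': 315.237, 'cy': 239.315, 'world_from_camera': [[0.002, 0.984, -0.177, 478.269], [-1.0, 0.002, -0.001, 13.098], [-0.001, 0.177, 0.984, 858.479], [0.0, 0.0, 0.0, 1.0]]}
{'time_s': 0.1, 'joints': [-1.397, 0.313, 1.498, 0.0, 1.331, -0.223], 'dq': [0.0, -0.002, -0.001, -0.001, -0.0, 0.001], 'tau': [0.002, -41.29, -26.014, -0.0, 0.003, -0.0], 'eef_pos': [202.822, -483.944, 195.073], 'ee_rot': [-0.001, 0.98, 0.197, 0.0], 'force': [0.359, 0.278, -0.257], 'wrist_torque': [0.011, -0.081, -0.021], 'grip_force': 0.0, 'grip_width': 1.0}
```

View pics/scene0.png

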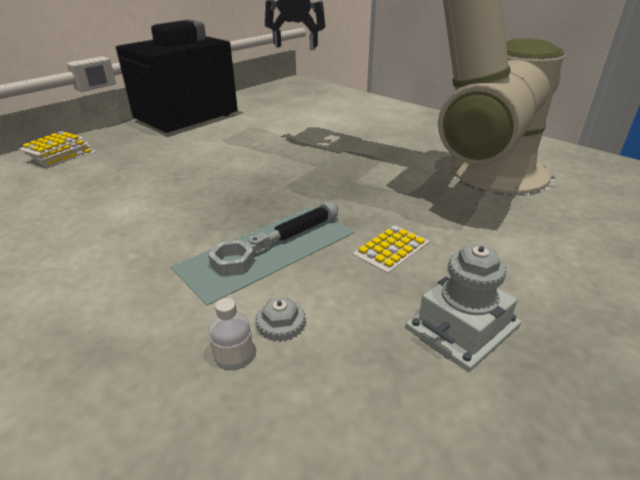

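View pics/top0.png

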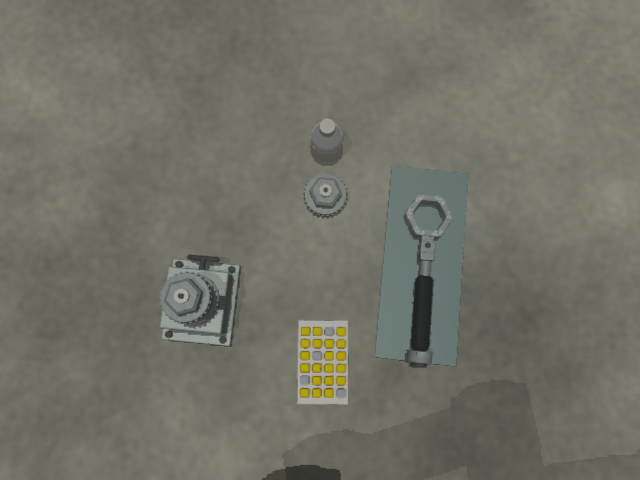

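The views show the wrench ring at top (429,216), its grip at (422,315) and collar at (420,357). The vessel cap's plug is at top (181,296) and scene (481,250). Next I'll enlarge the wrench and the cap.

```bash
python3 - <<'E'
import cv2,numpy as np
t=cv2.imread("pics/top0.png");s=cv2.imread("pics/scene0.png")
a=cv2.resize(t[255:355,150:250],(400,400),interpolation=3)
b=cv2.resize(s[225:325,420:520],(400,400),interpolation=3)
cv2.imwrite("pics/c1.png",np.hstack([a,b]))
a=cv2.resize(t[185:375,385:475],(270,570),interpolation=3)
b=cv2.resize(s[190:290,190:360],(510,300),interpolation=3)
o=np.zeros((570,780,3),np.uint8);o[:,:270]=a;o[:300,270:]=b
cv2.imwrite("pics/c2.png",o)
E
```

```text
(no output)
```

View pics/c1.png

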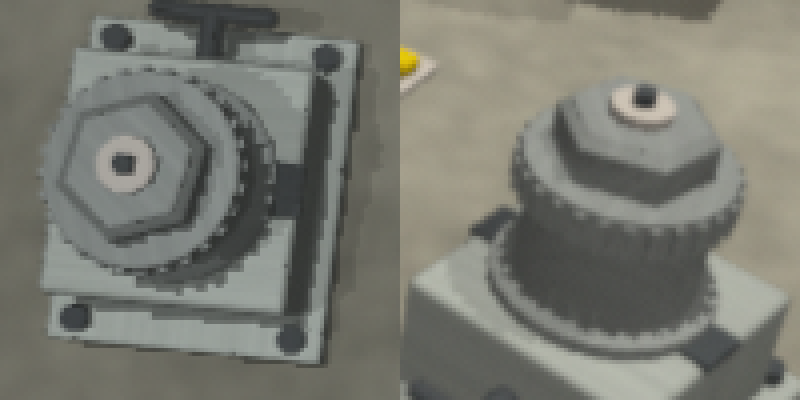

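View pics/c2.png

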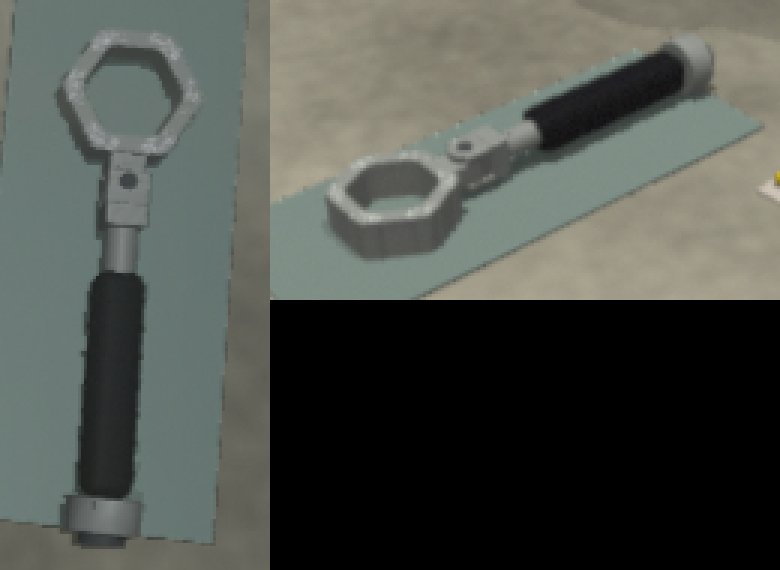

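Cap plug dot: top (181,295.8), scene (481.3,249.3). Pivot pin on top: (427.7,245). Now I'll measure.

```bash
cat > h.py <<'E'
import numpy as np,cv2
from rig import *
def ray(n,uv):
    m=camera_model(n);T=np.array(m["world_from_camera"])
    d=np.array([(uv[0]-m["cx"])/m["fx"],-(uv[1]-m["cy"])/m["fy"],-1.])
    return T[:3,3],T[:3,:3]@d
def onz(n,uv,z):
    o,d=ray(n,uv);return o+d*(z-o[2])/d[2]
def tri(a,b):
    A=0;B=0
    for n,uv in(("top",a),("scene",b)):
        o,d=ray(n,uv);d=d/np.linalg.norm(d);P=np.eye(3)-np.outer(d,d);A=A+P;B=B+P@o
    return np.linalg.solve(A,B)
def proj(n,p):
    m=camera_model(n);T=np.array(m["world_from_camera"]);c=T[:3,:3].T@(np.asarray(p)-T[:3,3])
    return np.array([m["cx"]-m["fx"]*c[0]/c[2],m["cy"]+m["fy"]*c[1]/c[2]])
def tool():
    s=sense();w,x,y,z=s["ee_rot"];yaw=np.degrees(np.arctan2(2*(x*y+w*z),1-2*(y*y+z*z)))
    return s,yaw
E
python3 - <<'E'
from h import *
np.set_printoptions(precision=1,suppress=True)
t=cv2.imread("pics/top0.png")
print("cap tri",tri((181,295.8),(481.3,249.3)),"at z143",onz("top",(181,295.8),143),onz("scene",(481.3,249.3),143))
# grip
g=t.max(2)<45; r=np.zeros_like(g);r[265:360,400:450]=1
n,l,st,c=cv2.connectedComponentsWithStats((g&r).astype(np.uint8));i=1+st[1:,4].argmax();print(st[i],c[i])
ct=cv2.findContours((l==i).astype(np.uint8),0,2)[0][0];rc=cv2.minAreaRect(ct);print(rc)
bp=np.array([onz("top",p,22)[:2] for p in cv2.boxPoints(rc)]);print("grip box",bp,"c",bp.mean(0))
e=[bp[[k,(k+1)%4]].mean(0) for k in range(4)];e.sort(key=lambda p:p[0]);print("ends",e[0],e[-1],"yaw",np.degrees(np.arctan2(*(e[-1]-e[0])[::-1])),np.linalg.norm(e[-1]-e[0]))
# ring : hole = mat colour inside; ring mask = low saturation on mat
hsv=cv2.cvtColor(t,cv2.COLOR_BGR2HSV)
print("mat hsv",hsv[216,429],hsv[200,400],"ring",hsv[236,429],hsv[204,412])
m=(hsv[...,1]>30).astype(np.uint8);f=m.copy()
n,l,st,c=cv2.connectedComponentsWithStats(m[190:245,400:460]);k=l[26,29];print("hole",st[k],c[k]+[400,190])
print("hole@16",onz("top",c[k]+[400,190],16))
print("pivot",tri((427.7,245),(190+(460)/3-90,190+146/3)),onz("top",(427.7,245),29))
# mat
mm=((abs(hsv[...,0].astype(int)-hsv[200,400][0])<8)&(hsv[...,1]>30)).astype(np.uint8)
n,l,st,c=cv2.connectedComponentsWithStats(mm);k=l[200,400]
rc=cv2.minAreaRect(max(cv2.findContours((l==k).astype(np.uint8),0,2)[0],key=cv2.contourArea));bp=np.array([onz("top",p,3)[:2] for p in cv2.boxPoints(rc)]);print("mat",bp,bp.mean(0),[np.linalg.norm(bp[i]-bp[i-1]) for i in range(4)])
a=cv2.resize(t[268:328,151:221],(800,686),interpolation=2)[:600]
b=cv2.createCLAHE(4,(4,4)).apply(cv2.cvtColor(a,6));cv2.imwrite("pics/c3.png",b)
E
```

```text
cap tri [528.7 198.  138.5] at z143 [528.9 195.7 143. ] [534.2 201.3 143. ]
[ 411  276   22   75 1183] [421.6 313.6]
((421.51220703125, 312.809326171875), (17.51754379272461, 74.42301940917969), 3.6522226333618164)
grip box [[ 455.2 -134.7]
 [ 571.3 -145.7]
 [ 569.6 -173.5]
 [ 453.6 -161.8]] c [ 512.4 -153.9]
ends [ 454.4 -148.2] [ 570.4 -159.6] yaw -5.5835880439427505 116.61728379928073
mat hsv [ 79  30 118] [ 81  34 120] ring [78 14 93] [ 72  10 128]
hole [   0    0   60   55 2122] [425.7 216.4]
hole@16 [ 668.6 -167.1   16. ]
pivot [ 619.1 -166.    31.3] [ 618.9 -165.9   29. ]
mat [[ 715.1 -115.4]
 [ 725.9 -151. ]
 [ 697.5 -158.2]
 [ 686.8 -122.7]] [ 706.3 -136.8] [np.float64(29.248389143167834), np.float64(37.23010868559265), np.float64(29.319581404443202), np.float64(37.01555631692196)]
```

View pics/c3.png

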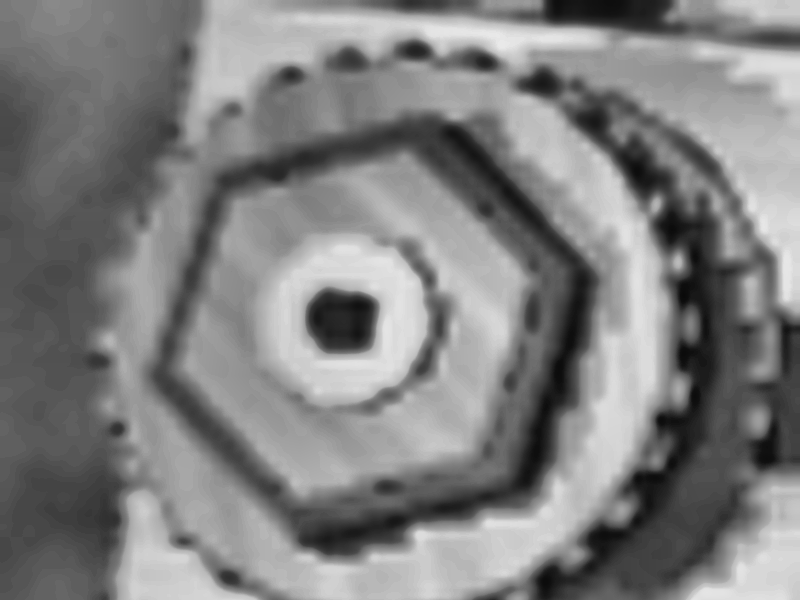

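The enlarged cap shows the hex-top vertices at crop (400,150), (228,195), (180,370), (298,498), (485,460) and (535,270). That puts the flats at about 14.5° mod 60. The wrench ring is near (668.6,-170) with yaw about -6°, so the grip point is near (534,-157). The cap axis is near (529.5,197).

I'll use the flipped grasp (tool yaw 174°) so that joint 6 has room for the turn.

```bash
R='[0.72,-0.29,0.16,0,0,0,85]'
python3 -m crank '[[[0.72,-0.29,0.16,0,0,0,85],[0.72,-0.29,0.16,0,0,0,85],[0.72,-0.29,0.16,0,0,0,85],[0.72,-0.29,0.16,0,0,0,85],[0.72,-0.29,0.16,0,0,0,85],[0.72,-0.29,0.16,0,0,0,85],[0.72,-0.29,0.16,0,0,0,85],[0.72,-0.29,0.16,0,0,0,85]]]' 100
python3 -m crank '[[[0.72,-0.29,0.16,0,0,0,85],[0.72,-0.29,0.16,0,0,0,85],[0.72,-0.29,0.16,0,0,0,85],[0.72,-0.29,0.16,0,0,0,85],[0.72,-0.29,0.16,0,0,0,85],[0.72,-0.29,0.16,0,0,0,85],[0.72,-0.29,0.16,0,0,0,85],[0.72,-0.29,0.16,0,0,0,85]]]'
python3 -m crank '[[[0.72,-0.29,0.16,0,0,0,85],[0.72,-0.29,0.16,0,0,0,85],[0.72,-0.29,0.16,0,0,0,85],[0.72,-0.29,0.16,0,0,0,85],[0.72,-0.29,0.16,0,0,0,85],[0.72,-0.29,0.16,0,0,0,85],[0.72,-0.29,0.16,0,0,0,85],[0.72,-0.29,0.16,0,0,0,85]]]'
python3 -m crank '[[[0,0,0,0,0,-0.8,85],[0,0,0,0,0,-0.8,85],[0,0,0,0,0,-0.8,85],[0,0,0,0,0,-0.8,85],[0,0,0,0,0,-0.8,85],[0,0,0,0,0,-0.8,85],[0,0,0,0,0,-0.8,85],[0,0,0,0,0,-0.8,85]]]'
python3 -m crank '[[[0,0,0,0,0,-0.8,85],[0,0,0,0,0,-0.8,85],[0,0,0,0,0,-0.8,85],[0,0,0,0,0,-0.8,85],[0,0,0,0,0,-0.8,85],[0,0,0,0,0,-0.8,85],[0,0,0,0,0,-0.8,85],[0,0,0,0,0,-0.8,85]]]'
python3 -m crank '[[[0,0,0,0,0,-0.8,85],[0,0,0,0,0,-0.8,85],[0,0,0,0,0,-0.8,85],[0,0,0,0,0,-0.8,85],[0,0,0,0,0,-0.8,85],[0,0,0,0,0,-0.8,85],[0,0,0,0,0,-0.6,85],[0,0,0,0,0,0,85]]]'
python3 - <<'E'
from h import *
s,y=tool();p=np.array(s["eef_pos"]);print(s["time_s"],p,y,np.round(s["joints"],2))
a=np.radians(y);d=np.array([534.3,-156.8])-p[:2]
print("tool shift units",(d@[np.cos(a),np.sin(a)])/25,(d@[np.sin(a),-np.cos(a)])/25)
E
```

```text
time_s: 0.9
eef_pos: [313.7, -374.3, 163.2]
ee_rot: [-0.0, 0.98, 0.197, -0.0]
force: [0.3, -0.2, -0.5]
grip_width: 0.994
grip_force: 0.0
time_s: 1.7
eef_pos: [424.1, -265.2, 131.2]
ee_rot: [-0.0, 0.98, 0.197, -0.0]
force: [-0.2, 0.2, 0.6]
grip_width: 0.996
grip_force: 0.0
time_s: 2.5
eef_pos: [534.4, -156.1, 99.1]
ee_rot: [-0.0, 0.98, 0.197, -0.0]
force: [-0.4, -0.5, 1.1]
grip_width: 0.997
grip_force: 0.0
time_s: 3.3
eef_pos: [533.9, -156.7, 99.2]
ee_rot: [-0.0, 0.798, 0.603, -0.0]
force: [-0.5, -0.3, 0.3]
grip_width: 0.997
grip_force: 0.0
time_s: 4.1
eef_pos: [533.9, -156.7, 99.2]
ee_rot: [-0.0, 0.459, 0.889, 0.0]
force: [0.1, 0.4, -0.7]
grip_width: 0.996
grip_force: 0.0
time_s: 4.9
eef_pos: [533.9, -156.7, 99.3]
ee_rot: [-0.0, 0.101, 0.995, 0.0]
force: [-0.2, 0.2, 0.2]
grip_width: 0.997
grip_force: 0.0
4.9 [ 533.89664356 -156.65871052   99.30414748] 168.37684713247262 [-0.5   0.47  1.53  0.    1.14 -1.86]
tool shift units -0.016942051866374402 -0.002285058287966789
```

```bash

python3 -m crank '[[[0,0,0.5,0,0,-0.35,85],[0,0,0.5,0,0,-0.35,85],[0,0,0.5,0,0,0,85],[0,0,0.5,0,0,0,85],[0,0,0.5,0,0,0,85],[0,0,0.5,0,0,0,85],[0,0,0.4,0,0,0,85],[0,0,0.25,0,0,0,85]]]'
python3 -m crank '[[[0,0,0,0,0,0,30],[0,0,0,0,0,0,30],[0,0,0,0,0,0,30],[0,0,0,0,0,0,20],[0,0,0,0,0,0,10],[0,0,0,0,0,0,5],[0,0,0,0,0,0,5],[0,0,0,0,0,0,5]]]' 100
python3 -c "
from h import *
cv2.imwrite('pics/top1.png',capture('top'));print(tool())"
```

```text
time_s: 5.7
eef_pos: [533.8, -156.6, 7.2]
ee_rot: [-0.0, 0.053, 0.999, 0.0]
force: [-0.4, 0.4, 0.7]
grip_width: 0.995
grip_force: 0.0
time_s: 6.5
eef_pos: [534.1, -156.8, 8.4]
ee_rot: [0.0, 0.053, 0.999, -0.0]
force: [0.1, -0.3, -0.7]
grip_width: 0.055
grip_force: 0.0
({'time_s': 6.55, 'joints': array([-4.96048293e-01,  5.94741183e-01,  1.60529647e+00, -1.30420509e-05,
        9.41520165e-01, -1.96094892e+00]), 'dq': array([ 0.00080536,  0.00065708,  0.00116738, -0.00165753, -0.00086904,
        0.0006648 ]), 'tau': array([ 4.22423773e-04, -4.83120382e+01, -2.05832809e+01, -3.16362002e-04,
        3.53754240e-04,  6.11491146e-05]), 'eef_pos': array([ 534.0820475 , -156.80061617,    8.36624604]), 'ee_rot': array([ 1.34773623e-05,  5.29192806e-02,  9.98598793e-01, -1.22315764e-05]), 'force': array([ 0.45609144, -0.25381304,  0.26142096]), 'wrist_torque': array([ 0.03324129,  0.0210391 , -0.00124948]), 'grip_force': 0.0, 'grip_width': 0.05767535769993016}, np.float64(173.9330632058843))
```

```bash
python3 -c "
from h import *
s=capture('scene');t=cv2.imread('pics/top1.png')
o=np.hstack([cv2.resize(t[170:390,340:480],(382,600)),cv2.resize(s[140:320,170:370],(418,376))[:600] if 0 else cv2.copyMakeBorder(cv2.resize(s[140:320,170:370],(418,376)),0,224,0,0,0)])
cv2.imwrite('pics/v1.png',o)"
```

```text
(no output)
```

View pics/v1.png

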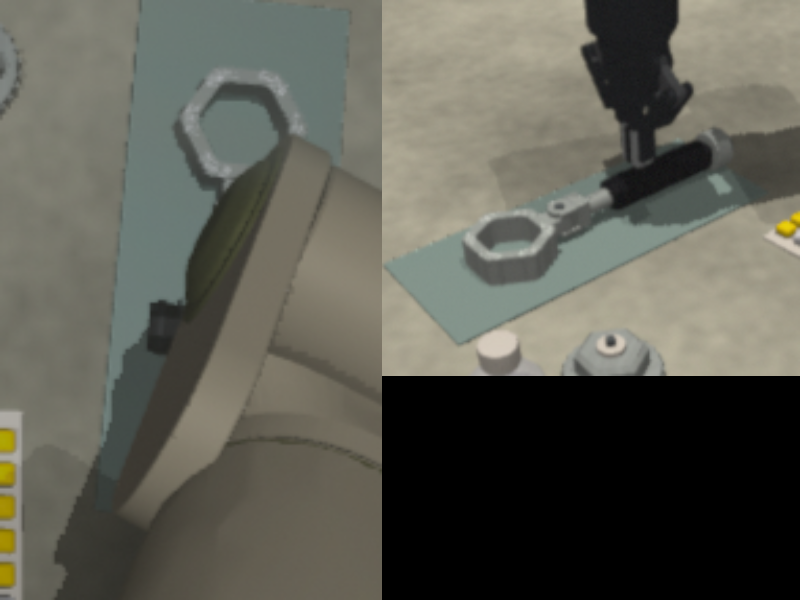

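```bash
python3 -c "
from h import *
for p in [(534,-157,8),(534,-157,35),(534,-157,60),(534,-140,8),(534,-175,8),(668.6,-170,29)]:
  q=proj('scene',p);print(p,q,'crop',(q-[170,140])*2.09+[382,0],'top',proj('top',p))
print(sense()['force'])"
```

```text
(534, -157, 8) [292.44715364 232.43766962] crop [637.91455112 193.1947295 ] top [421.29088461 299.17136441]
(534, -157, 35) [291.88186777 220.37156204] crop [636.73310364 167.97656466] top [424.71706377 298.04004564]
(534, -157, 60) [291.33985048 208.80212579] crop [635.60028751 143.79644289] top [428.09352727 296.92514289]
(534, -140, 8) [298.67514817 235.82380951] crop [650.93105968 200.27176189] top [410.72829562 299.14598288]
(534, -175, 8) [286.00470297 228.93493063] crop [624.44982922 185.87400502] top [432.47526159 299.19824007]
(668.6, -170, 29) [230.0787879  250.74699802] crop [507.56466671 231.46122586] top [429.13364872 214.67861254]
[-0.3139105  -0.34592397  0.20270567]
```

```bash
python3 -c "
from h import *
a=np.radians(22.7);y=np.array([np.sin(a),-np.cos(a),0])
for z in (195.6,208.6,235):
  for k in(-42,0,42):
    print(z,k,proj('scene',np.array([202.9,-484.2,z])+k*y))
s=cv2.imread('pics/scene0.png');t=capture('scene')
o=np.hstack([cv2.resize(s[0:70,240:350],(400,255)),cv2.resize(t[120:270,240:350],(400,545))[:255] if 0 else np.zeros((255,400,3),np.uint8)])
b=cv2.resize(t[150:250,250:350],(600,600),interpolation=2)
b=cv2.convertScaleAbs(b,alpha=2.2)
c=np.zeros((600,800,3),np.uint8);c[:,:600]=b;c[:127,600:]=cv2.resize(s[0:70,240:350],(200,127))
cv2.imwrite('pics/v2.png',c)"
```

```text
195.6 -42 [310.64472894  69.79552672]
195.6 0 [295.13379558  68.41732621]
195.6 42 [279.96628102  67.06963966]
208.6 -42 [310.55896134  64.31648199]
208.6 0 [294.94746264  62.9909947 ]
208.6 42 [279.68384663  61.69504423]
235 -42 [310.38124471  52.963508  ]
235 0 [294.56145529  51.74980556]
235 42 [279.09888569  50.56350922]
```

View pics/v2.png

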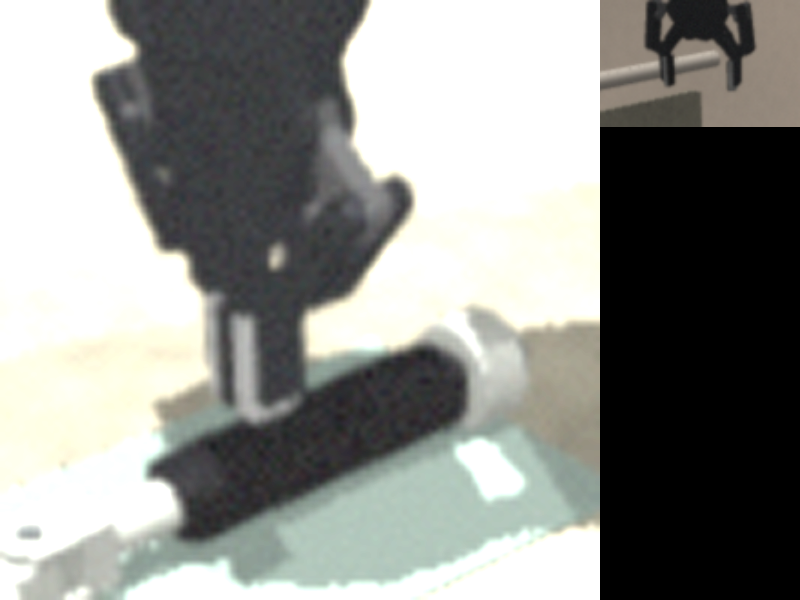

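The picture shows the closed fingertips at scene (294,219), just above the grip. That is z≈38 while the reported TCP z is 8. The first picture agrees: open tips at row 48 against about 63 predicted. So the real fingertips sit about 30 mm above the reported TCP. I'll reopen and go lower, watching the force.

```bash

python3 -m crank '[[[0,0,0,0,0,0,85],[0,0,0,0,0,0,85],[0,0,0,0,0,0,85],[0,0,0,0,0,0,85],[0,0,0,0,0,0,85],[0,0,0,0,0,0,85],[0,0,0,0,0,0,85],[0,0,0,0,0,0,85]]]'
python3 -m crank '[[[0,0,0.15,0,0,0,85],[0,0,0.15,0,0,0,85],[0,0,0.15,0,0,0,85],[0,0,0.15,0,0,0,85],[0,0,0.15,0,0,0,85],[0,0,0.15,0,0,0,85],[0,0,0.1,0,0,0,85],[0,0,0,0,0,0,85]]]'
python3 -c "
from h import *
cv2.imwrite('pics/v3.png',cv2.resize(capture('scene')[150:250,230:360],(780,600),interpolation=2))"
```

```text
time_s: 7.45
eef_pos: [534.1, -156.8, 8.4]
ee_rot: [0.0, 0.053, 0.999, 0.0]
force: [0.0, 0.3, -0.1]
grip_width: 0.996
grip_force: 0.0
time_s: 8.25
eef_pos: [533.9, -156.7, -17.0]
ee_rot: [-0.0, 0.053, 0.999, 0.0]
force: [-0.5, -0.3, -0.1]
grip_width: 0.995
grip_force: 0.0
```

View pics/v3.png

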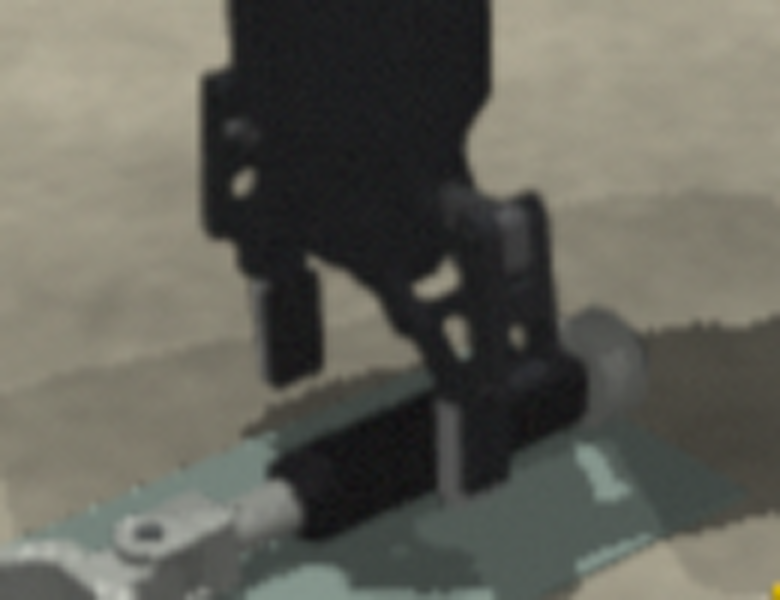

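The open finger tip at scene (308,232) is at z≈28, with the fingers on either side of the grip. I'll go another 8 mm down and close.

```bash

python3 -m crank '[[[0,0,0.1,0,0,0,85],[0,0,0.1,0,0,0,85],[0,0,0.12,0,0,0,85],[0,0,0,0,0,0,60],[0,0,0,0,0,0,45],[0,0,0,0,0,0,40],[0,0,0,0,0,0,35],[0,0,0,0,0,0,30]]]' 60
python3 -m crank '[[[0,0,0,0,0,0,25],[0,0,0,0,0,0,20],[0,0,0,0,0,0,10],[0,0,0,0,0,0,10],[0,0,0,0,0,0,10],[0,0,0,0,0,0,10],[0,0,0,0,0,0,10],[0,0,0,0,0,0,10]]]' 110
python3 -c "
from h import *
cv2.imwrite('pics/s4.png',capture('scene'));print(sense()['wrist_torque'])"
```

```text
time_s: 9.1
eef_pos: [534.1, -156.8, -24.6]
ee_rot: [0.0, 0.053, 0.999, -0.0]
force: [0.4, 0.8, -0.8]
grip_width: 0.351
grip_force: 0.0
time_s: 9.9
eef_pos: [534.1, -156.8, -24.2]
ee_rot: [0.0, 0.053, 0.999, -0.0]
force: [-1.9, 0.7, 6.2]
grip_width: 0.283
grip_force: 107.8
[0.20474794 0.30683919 0.25683263]
```

```bash

python3 -m crank '[[[0,0,-0.1,0,0,0,10],[0,0,-0.2,0,0,0,10],[0,0,-0.3,0,0,0,10],[0,0,-0.4,0,0,0,10],[0,0,-0.5,0,0,0,10],[0,0,-0.5,0,0,0,10],[0,0,-0.5,0,0,0,10],[0,0,-0.5,0,0,0,10]]]'
python3 -m crank '[[[0,0,-0.5,0,0,0,10],[0,0,-0.5,0,0,0,10],[0,0,-0.5,0,0,0,10],[0,0,-0.5,0,0,0,10],[0,0,-0.5,0,0,0,10],[0,0,-0.5,0,0,0,10],[0,0,-0.4,0,0,0,10],[0,0,-0.2,0,0,0,10]]]'
python3 - <<'E'
from h import *
s,y=tool();print(np.round(s["wrist_torque"],2),y,s["ee_rot"],np.round(s["joints"],2))
a,b=capture("scene"),capture("top");cv2.imwrite('pics/s5.png',a);cv2.imwrite('pics/t5.png',b)
c=np.zeros((560,800,3),np.uint8);c[:,:400]=cv2.resize(b[100:380,300:500],(400,560));c[:400,400:]=cv2.resize(a[60:260,150:350],(400,400));cv2.imwrite('pics/v5.png',c)
E
```

```text
time_s: 10.75
eef_pos: [534.1, -156.8, 51.6]
ee_rot: [0.0, 0.053, 0.999, -0.0]
force: [-0.7, 0.5, -3.2]
grip_width: 0.281
grip_force: 108.0
time_s: 11.55
eef_pos: [534.4, -156.9, 141.5]
ee_rot: [0.001, 0.053, 0.999, -0.0]
force: [0.6, -0.6, -3.6]
grip_width: 0.285
grip_force: 108.0
[ 0.01  0.11 -0.04] 173.9375632720445 [ 5.63806698e-04  5.28801971e-02  9.98600666e-01 -2.77286278e-04] [-0.5   0.43  1.48 -0.    1.23 -1.96]
```

View pics/v5.png

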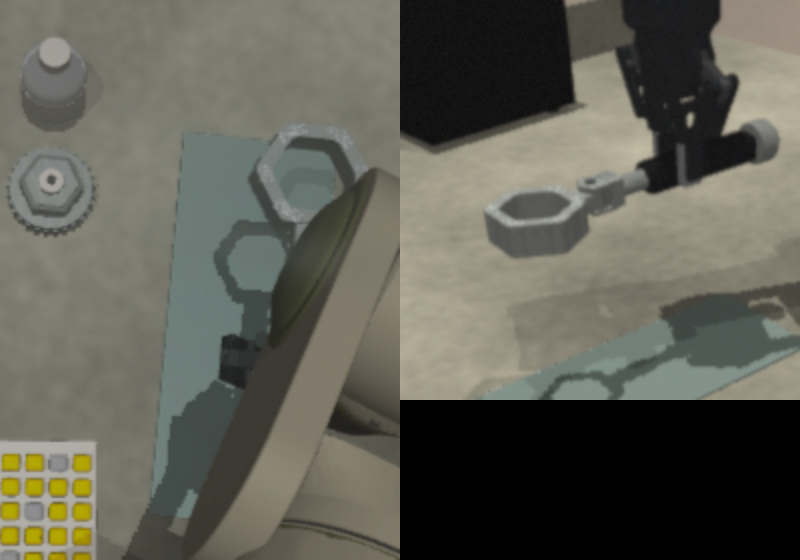

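```bash
python3 - <<'E'
from h import *
np.set_printoptions(precision=1,suppress=True)
print(tri((458.2,187.2),(219,164)),onz("top",(458.2,187.2),194.7),onz("scene",(219,164),194.7), proj("top",(668.9,-170,194.7)),proj("scene",(668.9,-170,194.7)))
# mat-time ring check in both views
print(onz("top",(428.7,216.7),29),onz("scene",(190+117.5/3,190+187/3),29))
for z in(134,):print("cap",proj("top",(529,196.5,143)),proj("scene",(529,196.5,143)))
c=np.array([529.5,197]);h=np.radians(14.5);g=c-135*np.array([np.cos(h),np.sin(h)])
s,y=tool();a=np.radians(y);d=g-s["eef_pos"][:2];print(g,"units",d@[np.cos(a),np.sin(a)]/25,d@[np.sin(a),-np.cos(a)]/25)
E
```

```text
[ 666.9 -172.3  190.3] [ 667.4 -172.7  194.7] [ 671.8 -161.1  194.7] [456.1 186.1] [217.  161.7]
[ 665.3 -169.2   29. ] [ 672.5 -167.4   29. ]
cap [180.4 295.7] [479.8 246.1]
[398.8 163.2] units 6.741968957936422 12.15896276370102
```

```bash

python3 -m crank '[[[0.2,0.36,0,0,0,0,10],[0.4,0.7,0,0,0,0,10],[0.48,0.88,0,0,0,0,10],[0.48,0.88,0,0,0,0,10],[0.48,0.88,0,0,0,0,10],[0.48,0.88,0,0,0,0,10],[0.48,0.88,0,0,0,0,10],[0.48,0.88,0,0,0,0,10]]]'
python3 -m crank '[[[0.48,0.88,0,0,0,0,10],[0.48,0.88,0,0,0,0,10],[0.48,0.88,0,0,0,0,10],[0.48,0.88,0,0,0,0,10],[0.48,0.88,0,0,0,0,10],[0.48,0.88,0,0,0,0,10],[0.28,0.48,0,0,0,0,10],[0.1,0.06,0,0,0,0,10]]]'
python3 -m crank '[[[0,0,0,0,0,-0.2,10],[0,0,0,0,0,-0.4,10],[0,0,0,0,0,-0.5,10],[0,0,0,0,0,-0.5,10],[0,0,0,0,0,-0.5,10],[0,0,0,0,0,-0.36,10],[0,0,0,0,0,-0.1,10],[0,0,0,0,0,0,10]]]'
python3 - <<'E'
from h import *
s,y=tool();print(s["eef_pos"],np.round(s["wrist_torque"],2),y,np.round(s["joints"],2))
a,b=capture("scene"),capture("top");cv2.imwrite('pics/s6.png',a);cv2.imwrite('pics/t6.png',b)
c=np.hstack([cv2.resize(b[225:345,100:220],(400,400),interpolation=2),cv2.resize(a[180:300,410:530],(400,400),interpolation=2)]);cv2.imwrite('pics/v6.png',cv2.convertScaleAbs(c,alpha=1.4))
E
```

```text
time_s: 12.45
eef_pos: [463.0, 11.5, 139.8]
ee_rot: [-0.001, 0.053, 0.999, 0.0]
force: [-0.7, -0.5, -3.5]
grip_width: 0.279
grip_force: 108.2
time_s: 13.25
eef_pos: [397.2, 164.6, 139.9]
ee_rot: [-0.001, 0.052, 0.999, 0.0]
force: [-0.1, 0.1, -3.2]
grip_width: 0.28
grip_force: 108.4
time_s: 14.05
eef_pos: [398.7, 162.8, 140.2]
ee_rot: [-0.0, -0.125, 0.992, -0.0]
force: [-0.6, 0.6, -2.8]
grip_width: 0.28
grip_force: 108.3
[398.72868416 162.82906524 140.23981084] [-0.03  0.08 -0.04] -165.6379489589949 [ 0.11  0.16  1.84 -0.    1.14 -1.71]
```

View pics/v6.png

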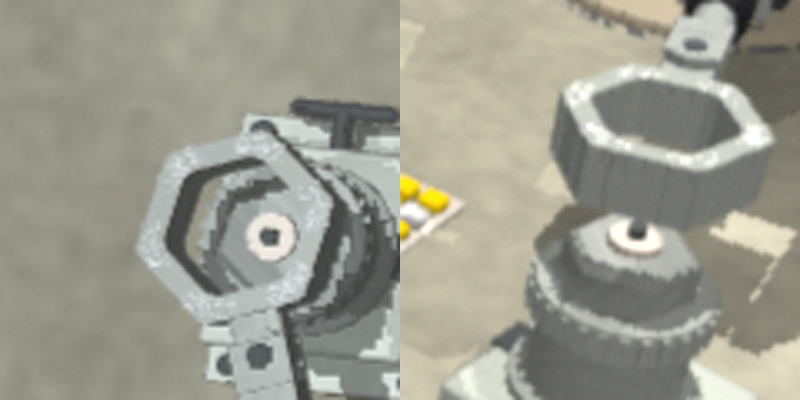

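```bash
python3 - <<'E'
from h import *
np.set_printoptions(precision=1,suppress=True)
def fit(n,v,z):
    P=np.array([onz(n,p,z)[:2] for p in v]);c=P.mean(0);a=np.degrees(np.arctan2(*(P-c).T[::-1]))
    k=np.angle(np.exp(6j*np.radians(a)).mean())/6;print(n,"c",c,"r",np.linalg.norm(P-c,axis=1),"flats",(np.degrees(k)+30)%60,a%60);return c
cv=np.array([(400,150),(228,195),(180,370),(298,498),(485,460),(535,270)])/11.43+[151,268]
fit("top",cv,134)
rv=np.array([(175,152),(268,138),(330,210),(288,295),(195,318),(138,245)])/3.3333+[100,225]
rs=(np.array([(562,88),(635,66),(742,88),(773,140),(700,165),(588,150)])-[400,0])/3.3333+[410,180]
for z in(190,194):fit("top",rv,z);fit("scene",rs,z)
print("plug",onz("top",(181.1,296),143),onz("scene",(481.2,248.8),143))
print("ring tri",tri(rv.mean(0),rs.mean(0)),"plug tri",tri((181.1,296),(481.2,248.8)))
print("pivot",onz("top",np.array((260,355))/3.3333+[100,225],193))
g=tool();a=np.radians(g[1]);print("nominal ring",g[0]["eef_pos"][:2]-135*np.array([np.cos(a),np.sin(a)]))
E
```

```text
top c [528.9 196.6] r [21.4 22.2 21.4 21.6 23.1 22.4] flats 15.937956947602636 [47.8 46.1 45.2 44.6 45.3 46.7]
top c [529.4 198.2] r [36.7 35.7 37.4 34.3 36.8 36.2] flats 10.41328430795107 [39.7 40.5 39.4 40.7 40.5 41.7]
scene c [525.7 198.2] r [38.9 36.9 39.9 37.5 34.3 42.7] flats 14.782788746523952 [42.5 44.6 42.7 45.  45.9 48. ]
top c [529.1 197.1] r [36.5 35.5 37.2 34.1 36.6 36. ] flats 10.413284307951056 [39.7 40.5 39.4 40.7 40.5 41.7]
scene c [532.5 200.6] r [38.4 36.4 39.3 37.  33.9 42.1] flats 14.782788746523945 [42.5 44.6 42.7 45.  45.9 48. ]
plug [528.7 195.5 143. ] [533.2 200.7 143. ]
ring tri [528.8 198.8 190.9] plug tri [528.4 197.6 139. ]
pivot [481.  184.5 193. ]
nominal ring [529.5 196.5]
```

Top view: ring centre at (170,293), plug at (181,296). Scene: ring (490,215), plug (481,248.5). In world coordinates the ring is within about 1 mm of the cap axis and about 2° short in yaw. I'll add that yaw and go down 30 mm, then creep.

```bash

python3 -m crank '[[[0,-0.09,0.1,0,0,-0.125,10],[0,-0.09,0.2,0,0,-0.125,10],[0,0,0.2,0,0,0,10],[0,0,0.2,0,0,0,10],[0,0,0.2,0,0,0,10],[0,0,0.2,0,0,0,10],[0,0,0.1,0,0,0,10],[0,0,0,0,0,0,10]]]'
python3 -m crank '[[[0,0,0.06,0,0,0,10],[0,0,0.06,0,0,0,10],[0,0,0.06,0,0,0,10],[0,0,0.06,0,0,0,10],[0,0,0.06,0,0,0,10],[0,0,0,0,0,0,10],[0,0,0,0,0,0,10],[0,0,0,0,0,0,10]]]'
python3 -c "
from rig import *
print(sense()['wrist_torque'])"
```

```text
time_s: 14.95
eef_pos: [399.6, 159.0, 110.0]
ee_rot: [-0.0, -0.143, 0.99, 0.0]
force: [0.2, 0.8, -3.7]
grip_width: 0.279
grip_force: 108.3
time_s: 15.75
eef_pos: [399.9, 159.0, 102.9]
ee_rot: [0.0, -0.143, 0.99, 0.0]
force: [-0.7, -0.2, -2.0]
grip_width: 0.281
grip_force: 108.3
[-0.04506244  0.10295063 -0.01787353]
```

```bash

python3 -m crank '[[[0,0,0.04,0,0,0,10],[0,0,0.04,0,0,0,10],[0,0,0.04,0,0,0,10],[0,0,0.04,0,0,0,10],[0,0,0,0,0,0,10],[0,0,0,0,0,0,10],[0,0,0,0,0,0,10],[0,0,0,0,0,0,10]]]'
python3 -c "
from rig import *
print(sense()['wrist_torque'])"
```

```text
time_s: 16.55
eef_pos: [399.8, 159.0, 98.9]
ee_rot: [0.0, -0.143, 0.99, -0.0]
force: [0.5, 0.7, -3.3]
grip_width: 0.281
grip_force: 108.3
[-0.04528731  0.08326713 -0.04508065]
```

```bash

python3 -m crank '[[[0,0,0.04,0,0,0,10],[0,0,0.04,0,0,0,10],[0,0,0.04,0,0,0,10],[0,0,0.04,0,0,0,10],[0,0,0.04,0,0,0,10],[0,0,0.04,0,0,0,10],[0,0,0,0,0,0,10],[0,0,0,0,0,0,10]]]'
python3 -m crank '[[[0,0,0.04,0,0,0,10],[0,0,0.04,0,0,0,10],[0,0,0,0,0,0,10],[0,0,0,0,0,0,10],[0,0,0,0,0,0,10],[0,0,0,0,0,0,10],[0,0,0,0,0,0,10],[0,0,0,0,0,0,10]]]'
python3 -c "
from rig import *
print(sense()['wrist_torque'])"
```

```text
time_s: 17.35
eef_pos: [399.8, 159.0, 92.8]
ee_rot: [0.0, -0.143, 0.99, 0.0]
force: [0.2, -0.2, -3.9]
grip_width: 0.283
grip_force: 108.3
time_s: 18.15
eef_pos: [399.8, 159.0, 90.9]
ee_rot: [0.0, -0.143, 0.99, 0.0]
force: [1.4, -0.9, -3.6]
grip_width: 0.282
grip_force: 108.3
[-0.05027361  0.16436528 -0.03665762]
```

```bash

python3 -m crank '[[[0,0,0.03,0,0,0,10],[0,0,0.03,0,0,0,10],[0,0,0,0,0,0,10],[0,0,0,0,0,0,10],[0,0,0,0,0,0,10],[0,0,0,0,0,0,10],[0,0,0,0,0,0,10],[0,0,0,0,0,0,10]]]'
python3 -c "
from rig import *
print(sense()['wrist_torque'])"
```

```text
time_s: 18.95
eef_pos: [399.8, 159.0, 89.4]
ee_rot: [0.0, -0.143, 0.99, 0.0]
force: [-0.3, -0.3, -3.0]
grip_width: 0.279
grip_force: 108.3
[-0.04856997  0.14997231  0.04124291]
```

```bash

python3 -m crank '[[[0,0,0.03,0,0,0,10],[0,0,0.03,0,0,0,10],[0,0,0,0,0,0,10],[0,0,0,0,0,0,10],[0,0,0,0,0,0,10],[0,0,0,0,0,0,10],[0,0,0,0,0,0,10],[0,0,0,0,0,0,10]]]'
python3 -c "
from rig import *
print(sense()['wrist_torque'])"
```

```text
time_s: 19.75
eef_pos: [399.7, 159.0, 87.9]
ee_rot: [-0.0, -0.143, 0.99, -0.0]
force: [-4.9, -1.0, 2.8]
grip_width: 0.276
grip_force: 109.1
[-0.06138017  0.2571362   0.0180278 ]
```

```bash

python3 -m crank '[[[0,0,0.03,0,0,0,10],[0,0,0,0,0,0,10],[0,0,0,0,0,0,10],[0,0,0,0,0,0,10],[0,0,0,0,0,0,10],[0,0,0,0,0,0,10],[0,0,0,0,0,0,10],[0,0,0,0,0,0,10]]]'
python3 -c "
from rig import *
print(sense()['wrist_torque'])"
```

```text
time_s: 20.55
eef_pos: [399.9, 159.0, 87.3]
ee_rot: [0.0, -0.143, 0.99, -0.0]
force: [-6.6, -2.0, 5.2]
grip_width: 0.284
grip_force: 109.5
[-0.0245598   0.32798243  0.01388471]
```

The ring is seated at the expected height with a gentle contact force. Now I'll tighten along the 135 mm arc.

```bash

python3 -m crank '[[[-0.001,0.094,0,0,0,0.125,10],[-0.001,0.094,0,0,0,0.125,10],[-0.001,0.094,0,0,0,0.125,10],[-0.001,0.094,0,0,0,0.125,10],[-0.001,0.094,0,0,0,0.125,10],[-0.001,0.094,0,0,0,0.125,10],[-0.001,0.094,0,0,0,0.125,10],[-0.001,0.094,0,0,0,0.125,10]]]'
python3 - <<'E'
from h import *
s,y=tool();a=np.radians(y);f=np.array(s["force"])[:2];print("yaw",y,"Fx,Fy tool",f@[np.cos(a),np.sin(a)],f@[np.sin(a),-np.cos(a)],s["force"][2],s["wrist_torque"])
E
python3 -m crank '[[[-0.001,0.094,0,0,0,0.125,10],[-0.001,0.094,0,0,0,0.125,10],[-0.001,0.094,0,0,0,0.125,10],[-0.001,0.094,0,0,0,0.125,10],[-0.001,0.094,0,0,0,0.125,10],[-0.001,0.094,0,0,0,0.125,10],[-0.001,0.094,0,0,0,0.125,10],[-0.001,0.094,0,0,0,0.125,10]]]'
cat > f.py <<'E'
from h import *
s,y=tool();a=np.radians(y);f=np.array(s["force"])[:2];print("yaw %.2f Ftool x %.1f y %.1f z %.1f"%(y,f@[np.cos(a),np.sin(a)],f@[np.sin(a),-np.cos(a)],s["force"][2]),np.round(s["wrist_torque"],2))
E
python3 f.py
```

```text
time_s: 21.35
eef_pos: [395.7, 177.4, 87.2]
ee_rot: [-0.0, -0.073, 0.997, -0.0]
force: [-3.0, -5.1, 5.7]
grip_width: 0.28
grip_force: 109.6
yaw -171.65190187397994 Fx,Fy tool 3.7345125519155795 -4.624047298516975 5.70046415434159 [-0.76713149 -0.38045347 -0.24391701]
time_s: 22.15
eef_pos: [394.0, 196.2, 87.1]
ee_rot: [-0.0, -0.003, 1.0, -0.0]
force: [-3.0, -3.8, 6.5]
grip_width: 0.28
grip_force: 109.8
yaw -179.63 Ftool x 3.0 y -3.7 z 6.5 [-0.68 -0.34 -0.13]
```

```bash

python3 -m crank '[[[0,0.047,0,0,0,0.0625,10],[0,0.047,0,0,0,0.0625,10],[0,0.047,0,0,0,0.0625,10],[0,0.047,0,0,0,0.0625,10],[0,0.047,0,0,0,0.0625,10],[0,0.047,0,0,0,0.0625,10],[0,0.047,0,0,0,0.0625,10],[0,0.047,0,0,0,0.0625,10]]]'; python3 f.py
```

```text
time_s: 22.95
eef_pos: [394.2, 205.6, 87.1]
ee_rot: [-0.0, 0.031, 1.0, -0.0]
force: [-3.7, -3.8, 6.3]
grip_width: 0.281
grip_force: 109.7
yaw 176.40 Ftool x 3.5 y -4.0 z 6.3 [-0.63 -0.27 -0.16]
```

```bash

python3 -m crank '[[[0,0.047,0,0,0,0.0625,10],[0,0.047,0,0,0,0.0625,10],[0,0.047,0,0,0,0.0625,10],[0,0.047,0,0,0,0.0625,10],[0,0.047,0,0,0,0.0625,10],[0,0.047,0,0,0,0.0625,10],[0,0.047,0,0,0,0.0625,10],[0,0.047,0,0,0,0.0625,10]]]' >/dev/null; python3 f.py
```

```text
yaw 172.40 Ftool x 3.0 y -2.6 z 6.3 [-0.52 -0.3  -0.07]
```

```bash

python3 -m crank '[[[0,0.047,0,0,0,0.0625,10],[0,0.047,0,0,0,0.0625,10],[0,0.047,0,0,0,0.0625,10],[0,0.047,0,0,0,0.0625,10],[0,0.047,0,0,0,0.0625,10],[0,0.047,0,0,0,0.0625,10],[0,0.047,0,0,0,0.0625,10],[0,0.047,0,0,0,0.0625,10]]]' >/dev/null; python3 f.py
```

```text
yaw 168.41 Ftool x 3.0 y -2.5 z 6.6 [-0.54 -0.3  -0.06]
```

```bash

python3 f.py | awk '{exit ($6<-6)}' && python3 -m crank '[[[0,0.047,0,0,0,0.0625,10],[0,0.047,0,0,0,0.0625,10],[0,0.047,0,0,0,0.0625,10],[0,0.047,0,0,0,0.0625,10],[0,0.047,0,0,0,0.0625,10],[0,0.047,0,0,0,0.0625,10],[0,0.047,0,0,0,0.0625,10],[0,0.047,0,0,0,0.0625,10]]]' >/dev/null; python3 f.py
```

```text
yaw 164.42 Ftool x 1.1 y -3.0 z 6.9 [-0.53 -0.36  0.01]
```

```bash

python3 f.py | awk '{exit ($6<-6)}' && python3 -m crank '[[[0,0.047,0,0,0,0.0625,10],[0,0.047,0,0,0,0.0625,10],[0,0.047,0,0,0,0.0625,10],[0,0.047,0,0,0,0.0625,10],[0,0.047,0,0,0,0.0625,10],[0,0.047,0,0,0,0.0625,10],[0,0.047,0,0,0,0.0625,10],[0,0.047,0,0,0,0.0625,10]]]' >/dev/null; python3 f.py
```

```text
yaw 160.43 Ftool x 2.1 y -2.3 z 6.2 [-0.51 -0.35  0.04]
```

```bash

python3 f.py | awk '{exit ($7<-6)}' && python3 -m crank '[[[0,0.047,0,0,0,0.0625,10],[0,0.047,0,0,0,0.0625,10],[0,0.047,0,0,0,0.0625,10],[0,0.047,0,0,0,0.0625,10],[0,0.047,0,0,0,0.0625,10],[0,0.047,0,0,0,0.0625,10],[0,0.047,0,0,0,0.0625,10],[0,0.047,0,0,0,0.0625,10]]]' >/dev/null; python3 f.py
```

```text
yaw 156.44 Ftool x 2.1 y -2.8 z 6.6 [-0.5  -0.24  0.13]
```

```bash

python3 f.py | awk '{exit ($7<-6)}' && python3 -m crank '[[[0,0.047,0,0,0,0.0625,10],[0,0.047,0,0,0,0.0625,10],[0,0.047,0,0,0,0.0625,10],[0,0.047,0,0,0,0.0625,10],[0,0.047,0,0,0,0.0625,10],[0,0.047,0,0,0,0.0625,10],[0,0.047,0,0,0,0.0625,10],[0,0.047,0,0,0,0.0625,10]]]' >/dev/null; python3 f.py
```

```text
yaw 152.44 Ftool x 2.3 y -2.1 z 5.7 [-0.5  -0.26  0.15]
```

```bash

python3 f.py | awk '{exit ($7<-6)}' && python3 -m crank '[[[0,0.047,0,0,0,0.0625,10],[0,0.047,0,0,0,0.0625,10],[0,0.047,0,0,0,0.0625,10],[0,0.047,0,0,0,0.0625,10],[0,0.047,0,0,0,0.0625,10],[0,0.047,0,0,0,0.0625,10],[0,0.047,0,0,0,0.0625,10],[0,0.047,0,0,0,0.0625,10]]]' >/dev/null; python3 f.py
```

```text
yaw 148.45 Ftool x 2.2 y -1.8 z 6.8 [-0.48 -0.23  0.18]
```

```bash

python3 f.py | awk '{exit ($7<-6)}' && python3 -m crank '[[[0,0.047,0,0,0,0.0625,10],[0,0.047,0,0,0,0.0625,10],[0,0.047,0,0,0,0.0625,10],[0,0.047,0,0,0,0.0625,10],[0,0.047,0,0,0,0.0625,10],[0,0.047,0,0,0,0.0625,10],[0,0.047,0,0,0,0.0625,10],[0,0.047,0,0,0,0.0625,10]]]' >/dev/null; python3 f.py
```

```text
yaw 144.45 Ftool x 2.8 y -0.1 z 5.8 [-0.41 -0.19  0.23]
```

```bash

python3 f.py | awk '{exit ($7<-6)}' && python3 -m crank '[[[0,0.047,0,0,0,0.0625,10],[0,0.047,0,0,0,0.0625,10],[0,0.047,0,0,0,0.0625,10],[0,0.047,0,0,0,0.0625,10],[0,0.047,0,0,0,0.0625,10],[0,0.047,0,0,0,0.0625,10],[0,0.047,0,0,0,0.0625,10],[0,0.047,0,0,0,0.0625,10]]]' >/dev/null; python3 f.py
```

```text
yaw 140.46 Ftool x 2.6 y -1.6 z 5.8 [-0.35 -0.25  0.26]
```

```bash

python3 f.py | awk '{exit ($7<-6)}' && python3 -m crank '[[[0,0.047,0,0,0,0.0625,10],[0,0.047,0,0,0,0.0625,10],[0,0.047,0,0,0,0.0625,10],[0,0.047,0,0,0,0.0625,10],[0,0.047,0,0,0,0.0625,10],[0,0.047,0,0,0,0.0625,10],[0,0.047,0,0,0,0.0625,10],[0,0.047,0,0,0,0.0625,10]]]' >/dev/null; python3 f.py
```

```text
yaw 136.46 Ftool x 2.7 y -0.2 z 6.9 [-0.24 -0.19  0.26]
```

```bash
cat >> f.py <<'E'
fy=f@[np.sin(a),-np.cos(a)];mz=s["wrist_torque"][2];print("T cap %.2f pivot %.2f t %.2f"%(mz-.135*fy,mz-.085*fy,s["time_s"]),np.round(s["eef_pos"],1))
E
python3 -m crank '[[[0,0.047,0,0,0,0.0625,10],[0,0.047,0,0,0,0.0625,10],[0,0.047,0,0,0,0.0625,10],[0,0.047,0,0,0,0.0625,10],[0,0.047,0,0,0,0.0625,10],[0,0.047,0,0,0,0.0625,10],[0,0,0,0,0,0,10],[0,0,0,0,0,0,10]]]' >/dev/null; python3 f.py
```

```text
yaw 133.48 Ftool x 3.1 y -1.5 z 5.4 [-0.19 -0.23  0.23]
T cap 0.44 pivot 0.36 t 31.75 [435.7 295.8  87.3]
```

```bash

python3 -m crank '[[[0,0.047,0,0,0,0.0625,10],[0,0.047,0,0,0,0.0625,10],[0,0.047,0,0,0,0.0625,10],[0,0.047,0,0,0,0.0625,10],[0,0.047,0,0,0,0.0625,10],[0,0.047,0,0,0,0.0625,10],[0,0,0,0,0,0,10],[0,0,0,0,0,0,10]]]' >/dev/null; python3 f.py
```

```text
yaw 130.52 Ftool x 3.3 y -1.4 z 6.1 [-0.39  0.01  0.6 ]
T cap 0.79 pivot 0.72 t 32.55 [440.5 300.4  87.2]
```

```bash

python3 -m crank '[[[0,0.047,0,0,0,0.0625,10],[0,0.047,0,0,0,0.0625,10],[0,0.047,0,0,0,0.0625,10],[0,0.047,0,0,0,0.0625,10],[0,0,0,0,0,0,10],[0,0,0,0,0,0,10],[0,0,0,0,0,0,10],[0,0,0,0,0,0,10]]]' >/dev/null; python3 f.py
```

```text
yaw 128.52 Ftool x 3.1 y -7.8 z 8.7 [-1.07  0.65  0.35]
T cap 1.41 pivot 1.01 t 33.35 [443.2 302.8  86.9]
```

```bash

python3 -m crank '[[[0,0.047,0,0,0,0.0625,10],[0,0.047,0,0,0,0.0625,10],[0,0.047,0,0,0,0.0625,10],[0,0.047,0,0,0,0.0625,10],[0,0.047,0,0,0,0.0625,10],[0,0,0,0,0,0,10],[0,0,0,0,0,0,10],[0,0,0,0,0,0,10]]]' >/dev/null; python3 f.py
python3 -c "
from h import *
cv2.imwrite('pics/t7.png',capture('top'));cv2.imwrite('pics/s7.png',capture('scene'))"
```

```text
yaw 125.96 Ftool x 2.8 y -14.9 z 11.5 [-1.9   1.38 -0.19]
T cap 1.82 pivot 1.07 t 34.15 [446.7 305.6  86.7]
```

```bash

python3 -m crank '[[[0,0.047,0,0,0,0.0625,10],[0,0.047,0,0,0,0.0625,10],[0,0.047,0,0,0,0.0625,10],[0,0.047,0,0,0,0.0625,10],[0,0,0,0,0,0,10],[0,0,0,0,0,0,10],[0,0,0,0,0,0,10],[0,0,0,0,0,0,10]]]' >/dev/null; python3 f.py
python3 - <<'E'
from h import *
t=capture('top');cv2.imwrite('pics/t8.png',t);cv2.imwrite('pics/s8.png',capture('scene'))
# angle of the grip: black pixels near expected grip in top view, visible portions
c=np.array([529.2,196.5])
for n in("top","scene"):
    print(n,[proj(n,(*(c+r*np.array([np.cos(np.radians(126)),np.sin(np.radians(126))])),z)).round() for r,z in((0,142),(50,142),(135,135),(216,135),(240,135))])
E
```

```text
yaw 123.93 Ftool x 2.1 y -16.5 z 11.3 [-1.68  1.82 -0.34]
T cap 1.89 pivot 1.06 t 35.05 [449.9 308.1  86.3]
top [array([181., 296.]), array([150., 317.]), array([ 98., 355.]), array([ 46., 392.]), array([ 30., 403.])]
scene [array([480., 247.]), array([520., 250.]), array([589., 259.]), array([658., 264.]), array([679., 265.])]
```

```bash

python3 -m crank '[[[0,0.047,0,0,0,0.0625,10],[0,0.047,0,0,0,0.0625,10],[0,0,0,0,0,0,10],[0,0,0,0,0,0,10],[0,0,0,0,0,0,10],[0,0,0,0,0,0,10],[0,0,0,0,0,0,10],[0,0,0,0,0,0,10]]]' >/dev/null; python3 f.py
python3 - <<'E'
from h import *
a=cv2.imread('pics/s8.png');b=capture('scene');cv2.imwrite('pics/s9.png',b);o=cv2.imread('pics/s7.png')
for n,r in(("ring",(200,280,440,520)),("collar",(235,300,640,640))):
    d=cv2.absdiff(o,b)[r[0]:r[1],r[2]:min(640,r[3]+1)].max(2);print(n,d.mean() if d.size else None,(d>25).sum())
# grip outline: black pixels around the collar-side part, columns 600..638
g=(b.max(2)<40)
for u in(530,545,560,600,610,620,630,638):
    v=np.where(g[225:300,u])[0]+225;print(u,(v.min(),v.max(),len(v)) if len(v) else None)
E
```

```text
yaw 122.90 Ftool x 1.6 y -19.5 z 12.2 [-2.04  2.17 -0.6 ]
T cap 2.04 pivot 1.06 t 35.95 [451.3 309.1  86.2]
ring 2.4060185185185183 38
collar None 0
530 None
545 None
560 (np.int64(266), np.int64(268), 3)
600 (np.int64(225), np.int64(276), 52)
610 (np.int64(225), np.int64(275), 47)
620 (np.int64(225), np.int64(277), 52)
630 (np.int64(235), np.int64(278), 41)
638 (np.int64(242), np.int64(279), 29)
```

The joint has clearly given: the pivot torque held at about 1.06 N m while the ring stood still. The estimated bend is about 0.13 rad. I'll ease off now.

```bash

python3 -m crank '[[[0,-0.094,0,0,0,-0.125,10],[0,-0.094,0,0,0,-0.125,10],[0,-0.094,0,0,0,-0.125,10],[0,-0.094,0,0,0,-0.125,10],[0,-0.094,0,0,0,-0.125,10],[0,-0.094,0,0,0,-0.125,10],[0,-0.094,0,0,0,-0.125,10],[0,0,0,0,0,0,10]]]' >/dev/null; python3 f.py
```

```text
yaw 130.07 Ftool x 6.0 y 2.9 z 3.3 [0.53 0.13 1.24]
T cap 0.85 pivot 1.00 t 36.80 [441.5 301.5  87.1]
```

```bash

python3 -m crank '[[[0,-0.094,0,0,0,-0.125,10],[0,-0.094,0,0,0,-0.125,10],[0,-0.047,0,0,0,-0.0625,10],[0,0,0,0,0,0,10],[0,0,0,0,0,0,10],[0,0,0,0,0,0,10],[0,0,0,0,0,0,10],[0,0,0,0,0,0,10]]]' >/dev/null; python3 f.py
```

```text
yaw 132.46 Ftool x 5.2 y 6.1 z 1.3 [ 0.93 -0.42  0.72]
T cap -0.11 pivot 0.20 t 37.60 [437.9 298.1  87.2]
```

```bash

python3 -m crank '[[[0,0,0,0,0,-0.125,10],[0,0,0,0,0,-0.125,10],[0,0,0,0,0,0,10],[0,0,0,0,0,0,10],[0,0,0,0,0,0,10],[0,0,0,0,0,0,10],[0,0,0,0,0,0,10],[0,0,0,0,0,0,10]]]' >/dev/null; python3 f.py
```

```text
yaw 134.33 Ftool x 6.0 y -3.7 z 4.7 [-0.26  0.69 -0.73]
T cap -0.22 pivot -0.41 t 38.40 [436.2 296.8  86.7]
```

```bash

python3 -m crank '[[[0,0,0,0,0,0.125,10],[0.02,0,0,0,0,0,10],[0,0,-0.03,0,0,0,10],[0,0,0,0,0,0,10],[0,0,0,0,0,0,10],[0,0,0,0,0,0,10],[0,0,0,0,0,0,10],[0,0,0,0,0,0,10]]]' >/dev/null; python3 f.py
```

```text
yaw 133.41 Ftool x 3.2 y -0.2 z -1.5 [0.2  0.19 0.04]
T cap 0.06 pivot 0.05 t 39.20 [437.1 297.2  87.7]
```

```bash

python3 -m crank '[[[0.02,-0.094,0,0,0,-0.125,10],[0.02,-0.094,0,0,0,-0.125,10],[0,0,-0.03,0,0,0,10],[0,0,0,0,0,0,10],[0,0,0,0,0,0,10],[0,0,0,0,0,0,10],[0,0,0,0,0,0,10],[0,0,0,0,0,0,10]]]' >/dev/null; python3 f.py
```

```text
yaw 135.40 Ftool x -2.9 y -0.8 z -4.0 [-0.17 -0.09 -0.04]
T cap 0.07 pivot 0.03 t 40.00 [433.2 294.5  88.5]
```

```bash

python3 -m crank '[[[-0.02,0,-0.04,0,0,0,10],[0,0,-0.04,0,0,0,10],[0,0,-0.04,0,0,0,10],[0,0,-0.04,0,0,0,10],[0,0,0,0,0,0,10],[0,0,0,0,0,0,10],[0,0,0,0,0,0,10],[0,0,0,0,0,0,10]]]' >/dev/null; python3 f.py
```

```text
yaw 135.42 Ftool x -0.1 y 0.7 z -3.2 [0.09 0.13 0.03]
T cap -0.07 pivot -0.03 t 40.80 [433.5 294.3  92.5]
```

```bash

python3 -m crank '[[[0,0,-0.1,0,0,0,10],[0,0,-0.2,0,0,0,10],[0,0,-0.3,0,0,0,10],[0,0,-0.4,0,0,0,10],[0,0,-0.4,0,0,0,10],[0,0,-0.4,0,0,0,10],[0,0,-0.3,0,0,0,10],[0,0,-0.1,0,0,0,10]]]' >/dev/null; python3 f.py
python3 -m crank '[[[0,0,0,0,0,-0.4,10],[0,0,0,0,0,-0.7,10],[0,0,0,0,0,-0.7,10],[0,0,0,0,0,-0.7,10],[0,0,0,0,0,-0.7,10],[0,0,0,0,0,-0.7,10],[0,0,0,0,0,-0.6,10],[0,0,0,0,0,-0.3,10]]]' >/dev/null; python3 f.py
python3 -c "
from h import *
s,y=tool();a=np.radians(y);d=np.array([534.1,-156.8])-s['eef_pos'][:2];print(d@[np.cos(a),np.sin(a)]/25,d@[np.sin(a),-np.cos(a)]/25)"
```

```text
yaw 135.42 Ftool x -0.3 y 0.2 z -3.2 [ 0.05  0.09 -0.02]
T cap -0.04 pivot -0.03 t 41.60 [433.9 294.5 148.7]
yaw 173.98 Ftool x -1.1 y 0.2 z -3.9 [-0.    0.14  0.04]
T cap 0.02 pivot 0.03 t 42.40 [433.3 294.2 147.4]
-5.899668628828553 -17.518611411465965
```

```bash

python3 -m crank '[[[-0.1,-0.3,0,0,0,0,10],[-0.2,-0.6,0,0,0,0,10],[-0.27,-0.8,0,0,0,0,10],[-0.27,-0.8,0,0,0,0,10],[-0.27,-0.8,0,0,0,0,10],[-0.27,-0.8,0,0,0,0,10],[-0.27,-0.8,0,0,0,0,10],[-0.27,-0.8,0,0,0,0,10]]]' >/dev/null
python3 -m crank '[[[-0.27,-0.8,0,0,0,0,10],[-0.27,-0.8,0,0,0,0,10],[-0.27,-0.8,0,0,0,0,10],[-0.27,-0.8,0,0,0,0,10],[-0.27,-0.8,0,0,0,0,10],[-0.27,-0.8,0,0,0,0,10],[-0.27,-0.8,0,0,0,0,10],[-0.27,-0.8,0,0,0,0,10]]]' >/dev/null
python3 -m crank '[[[-0.27,-0.8,0,0,0,0,10],[-0.27,-0.8,0,0,0,0,10],[-0.27,-0.8,0,0,0,0,10],[-0.27,-0.8,0,0,0,0,10],[-0.27,-0.8,0,0,0,0,10],[-0.27,-0.8,0,0,0,0,10],[-0.16,-0.5,0,0,0,0,10],[-0.04,-0.12,0,0,0,0,10]]]' >/dev/null; python3 f.py
python3 - <<'E'
from h import *
b=capture("scene");cv2.imwrite("pics/s10.png",b);cv2.imwrite("pics/t10.png",capture("top"))
a=cv2.imread("pics/s5.png")  # same hand pose at pick-up, z 141.5 versus now
g=lambda i:cv2.cvtColor(i,6).astype(np.float32)
for n,(r0,r1,c0,c1) in {"ring":(145,195,188,250),"pivotneck":(138,170,235,275),"collar":(112,145,325,345)}.items():
    T=g(a)[r0:r1,c0:c1];m=cv2.matchTemplate(g(b)[r0-20:r1+20,c0-20:c1+20],T,5);_,v,_,l=cv2.minMaxLoc(m);print(n,v,np.array(l)-20)
print(proj("scene",(668,-170,200))-proj("scene",(668,-170,194)))
E
```

```text
yaw 173.69 Ftool x -0.4 y 0.5 z -2.3 [ 0.    0.16 -0.02]
T cap -0.08 pivot -0.06 t 44.80 [ 532.8 -158.3  147.3]
ring 0.981838047504425 [-1 -5]
pivotneck 0.9686408042907715 [-1 -4]
collar 0.9918137192726135 [ 0 -3]
[-0.53104516 -3.6837908 ]
```

The scene match against the pick-up picture shows ring shift (-1,-5) px and collar (0,-3) px, where a plain lift predicts about -3.6 px. So the wrench is straight and still level in the hand. I'll lower it back to its place.

```bash

python3 -m crank '[[[0,0,0.2,0,0,0,10],[0,0,0.4,0,0,0,10],[0,0,0.5,0,0,0,10],[0,0,0.5,0,0,0,10],[0,0,0.5,0,0,0,10],[0,0,0.5,0,0,0,10],[0,0,0.5,0,0,0,10],[0,0,0.5,0,0,0,10]]]' >/dev/null
python3 -m crank '[[[0,0,0.5,0,0,0,10],[0,0,0.5,0,0,0,10],[0,0,0.5,0,0,0,10],[0,0,0.4,0,0,0,10],[0,0,0.3,0,0,0,10],[0,0,0.2,0,0,0,10],[0,0,0.2,0,0,0,10],[0,0,0.1,0,0,0,10]]]' >/dev/null; python3 f.py
python3 -m crank '[[[0,0,0.06,0,0,0,10],[0,0,0.06,0,0,0,10],[0,0,0.06,0,0,0,10],[0,0,0.05,0,0,0,10],[0,0,0,0,0,0,10],[0,0,0,0,0,0,10],[0,0,0,0,0,0,10],[0,0,0,0,0,0,10]]]' >/dev/null; python3 f.py
```

```text
yaw 173.82 Ftool x -0.1 y 0.1 z -3.5 [0.1  0.14 0.04]
T cap 0.02 pivot 0.02 t 46.50 [ 533.  -157.   -10.2]
yaw 173.81 Ftool x -0.3 y -0.3 z -3.5 [0.02 0.11 0.03]
T cap 0.07 pivot 0.06 t 47.30 [ 533.  -157.1  -15.6]
```

```bash

python3 -m crank '[[[0,0,0.05,0,0,0,10],[0,0,0.05,0,0,0,10],[0,0,0.05,0,0,0,10],[0,0,0.05,0,0,0,10],[0,0,0.04,0,0,0,10],[0,0,0,0,0,0,10],[0,0,0,0,0,0,10],[0,0,0,0,0,0,10]]]' >/dev/null; python3 f.py
```

```text
yaw 173.81 Ftool x 0.5 y 0.3 z -3.4 [ 0.03  0.12 -0.02]
T cap -0.06 pivot -0.05 t 48.10 [ 533.  -157.1  -21.6]
```

```bash

python3 -m crank '[[[0,0,0.03,0,0,0,10],[0,0,0.03,0,0,0,10],[0,0,0,0,0,0,10],[0,0,0,0,0,0,10],[0,0,0,0,0,0,10],[0,0,0,0,0,0,10],[0,0,0,0,0,0,10],[0,0,0,0,0,0,10]]]' >/dev/null; python3 f.py
```

```text
yaw 173.82 Ftool x 0.8 y -0.2 z -3.4 [ 0.02  0.11 -0.04]
T cap -0.01 pivot -0.02 t 48.90 [ 533.  -157.   -23.1]
```

```bash

python3 -m crank '[[[0,0,0.03,0,0,0,10],[0,0,0.03,0,0,0,10],[0,0,0,0,0,0,10],[0,0,0,0,0,0,10],[0,0,0,0,0,0,10],[0,0,0,0,0,0,10],[0,0,0,0,0,0,10],[0,0,0,0,0,0,10]]]' >/dev/null; python3 f.py
```

```text
yaw 173.82 Ftool x 0.8 y 1.6 z 6.0 [ 0.25  0.67 -0.07]
T cap -0.29 pivot -0.21 t 49.70 [ 533.2 -157.1  -24.2]
```

```bash

python3 -m crank '[[[0,0,0,0,0,0,10],[0,0,0,0,0,0,10],[0,0,0,0,0,0,10],[0,0,0,0,0,0,10],[0,0,0,0,0,0,10],[0,0,0,0,0,0,10],[0,0,0,0,0,0,10],[0,0,0,0,0,0,10]]]' 20; python3 f.py
python3 -m crank '[[[0,0,0,0,0,0,26],[0,0,0,0,0,0,28],[0,0,0,0,0,0,32],[0,0,0,0,0,0,45],[0,0,0,0,0,0,60],[0,0,0,0,0,0,85],[0,0,0,0,0,0,85],[0,0,0,0,0,0,85]]]'; python3 f.py
```

```text
time_s: 50.5
eef_pos: [533.2, -157.1, -24.2]
ee_rot: [0.0, 0.054, 0.999, -0.0]
force: [-0.3, 1.0, 5.4]
grip_width: 0.283
grip_force: 109.8
yaw 173.82 Ftool x 0.4 y 1.0 z 5.4 [ 0.26  0.65 -0.02]
T cap -0.15 pivot -0.10 t 50.50 [ 533.2 -157.1  -24.2]
time_s: 51.3
eef_pos: [533.0, -157.0, -24.7]
ee_rot: [0.0, 0.054, 0.999, -0.0]
force: [0.0, -0.6, 1.4]
grip_width: 0.999
grip_force: 0.0
yaw 173.81 Ftool x -0.1 y -0.6 z 1.4 [ 0.04  0.03 -0.01]
T cap 0.07 pivot 0.04 t 51.30 [ 533.  -157.   -24.7]
```

Released. I'll go straight up, then check the wrench's pose numerically.

```bash

python3 -m crank '[[[0,0,-0.2,0,0,0,85],[0,0,-0.4,0,0,0,85],[0,0,-0.6,0,0,0,85],[0,0,-0.8,0,0,0,85],[0,0,-0.8,0,0,0,85],[0,0,-0.8,0,0,0,85],[0,0,-0.8,0,0,0,85],[0,0,-0.6,0,0,0,85]]]'
python3 -m crank '[[[0.8,0,-0.8,0,0,0,85],[0.8,0,-0.8,0,0,0,85],[0.8,0,-0.8,0,0,0,85],[0.8,0,-0.8,0,0,0,85],[0.8,0,-0.4,0,0,0,85],[0.8,0,0,0,0,0,85],[0.6,0,0,0,0,0,85],[0,0,0,0,0,0,85]]]'
python3 - <<'E'
from h import *
b=capture("scene");cv2.imwrite("pics/s11.png",b);t=capture("top");cv2.imwrite("pics/t11.png",t)
g=lambda i:cv2.cvtColor(i,6).astype(np.float32)
a=cv2.imread("pics/scene0.png");u=cv2.imread("pics/top0.png")
for N,A,B,d in (("scene",a,b,{"ring":(235,280,203,262),"pivot":(225,256,245,280),"collar":(200,225,322,345),"tray":(225,270,352,430),"spare":(295,340,252,308),"bottle":(298,366,205,254),"station":(300,360,405,520),"cap":(244,290,446,508)}),("top",u,t,{"ring":(190,242,402,456),"collar":(345,370,405,436),"grip":(270,345,405,440),"tray":(318,406,295,350),"spare":(172,220,302,350),"cap":(268,328,151,221)})):
  for n,(r0,r1,c0,c1) in d.items():
    m=cv2.matchTemplate(g(B)[r0-8:r1+8,c0-8:c1+8],g(A)[r0:r1,c0:c1],5);_,v,_,l=cv2.minMaxLoc(m);print(N,n,round(v,3),np.array(l)-8)
E
```

```text
time_s: 52.1
eef_pos: [533.3, -157.2, 102.6]
ee_rot: [0.001, 0.054, 0.999, -0.0]
force: [0.3, -0.5, -0.1]
grip_width: 0.992
grip_force: 0.0
time_s: 52.9
eef_pos: [397.8, -142.3, 191.3]
ee_rot: [0.001, 0.054, 0.999, -0.0]
force: [1.0, 0.1, 1.0]
grip_width: 0.997
grip_force: 0.0
scene ring 0.983 [ 0 -1]
scene pivot 0.972 [ 0 -1]
scene collar 0.889 [-1  0]
scene tray 0.999 [0 0]
scene spare 0.999 [0 0]
scene bottle 0.999 [0 0]
scene station 0.997 [0 0]
scene cap 0.985 [0 0]
top ring 0.925 [1 1]
top collar 0.932 [0 0]
top grip 0.986 [0 1]
top tray 0.999 [0 0]
top spare 0.999 [0 0]
top cap 0.939 [0 0]
```

```bash
python3 -c "
from rig import *
print(finish_job())"
```

```text
the job is handed in; nothing more can be done
None
```

The cap is tightened until the wrench's joint gave (about 0.13 rad, estimated from the arm's motion, not seen directly), the wrench is back flat on its mat within 1–2 mm of where it started, the other things are unmoved, and the job was handed in at 53 s.

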